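# Load a wooden block into the drilling jig

### The arm

A 6-joint arm with a two-finger parallel gripper is mounted at the origin on a cart in front of the work surface, level with it; the furniture and walls round the work are solid. World frame = base frame: x ahead of the robot, y to its left, z up, the work surface at z = 0. Lengths are in m, angles in rad, forces in N, time in s.
With the tool pointing down it reaches from about 0.35 to 0.975 m from the base axis. Payload 7.1 kg.
Tool frame: the origin (TCP) lies at the very end of the fingers, on their centre line; the grasp point (between the pads) lies 19 mm behind it; z points along the fingers, y is the line along which they close (so a half turn about z gives the same grasp; the last joint's range is limited). The gripper opens to 88 mm and grips with 3 to 60 N. Pads are 20 mm wide; open, the fingers measure 115 mm over their backs; the gripper's body (75 mm by 178 mm) begins 61 mm behind the grasp point.
Start: joints at [-1.216, 0.423, 1.63, -0, 1.089, -0.019], TCP at [0.228, -0.582, 0.223] pointing down, gripper open.
Joint ranges: [-3, 3], [-0.9, 2.11], [0.09, 2.58], [-1.31, 4.45], [0.11, 2.69], [-2.54, 2.54]. Speed limits (rad/s): [2.39, 2.39, 3.01, 3.14, 3.14, 3.14].

### API

Orientations are given as a unit quaternion [w, x, y, z].
In Python, from station import readout, cams, job, search_frame, spot_point gives the robot as it stands. The module is installed in compiled form; this text tells all that it offers.
- The arm moves only by the shell command python3 -m inch 'ROWS' [FORCE]. ROWS is JSON, a list of rows, each an object of numbers: "x", "y", "z": the shift along the tool's x, y, z in cm; "roll": the turn about the tool's z in degrees; "jaw": the gripper command: -1 is fully open, 1 is shut, values between are in proportion. A call has exactly 8 rows; each row is the pose to reach, as a shift and turn from the pose commanded when the call began, along the tool's axes at that moment; what a row does not reach only later rows make up. A row lasts 1/12 s, in which the tool goes at most 41.7 mm and 7.16 degrees, less where a joint would pass 70% of its speed; a pose out of reach is approached as far as the arm can. A call with a gripper value outside its range is refused whole. The fingers move at their own pace and stop on an object; FORCE is the grip in N (left out, the last holds). Time passes only in rows, so rows that repeat a pose let the fingers close, or fill a call up. It gives the time, the measured TCP pose, the force, the opening and the grip force at its end, in the units of the state.
- readout.state(): the state, without advancing time (a new reading comes with each control period).
- cams.capture(name): name is "side" or "top" or "wrist"; returns a dict with "frame" (400x640x3 uint8, red, green, blue), "fx", "fy", "cx", "cy" (pixels), "k1" (the pictures are not rectified: a ray, as slopes to the right and down, at radius r is drawn at 1 + k1 r^2 times it, then the intrinsics apply), "origin" and "attitude" of the camera in the world. Camera axes: x right, y down, z forward; pixel columns grow to the right and rows downward; lengths in m; the calibration is good to about 2 mm. A picture is of the moment at which its call begins. There is no depth.
- job.job_done(): hands the job in; it is judged then, once.
Trained networks look in a picture, given as the dict that the camera call returned (one of the last four; its "shot" number tells which), for a name from the list of things; names that differ only in an ending like _2 or _b are one class to them, and where a whole thing is asked for, a point or a joint stands for the part that bears it (a point fixed in the world has none). Each returns a list of dicts, best first, with "p" (0 to 1); they miss things now and then, are a little off and sometimes report something else, mostly with a low value. They report only what shows in the picture. A call takes as long as a camera call.
- search_frame(picture, target): "position" ([column, row] in pixels, amid what is visible of it).
- spot_point(picture, target): "position" ([column, row] in pixels: a listed point, or the origin of a listed thing).
The state is a dict: "time_s": time; "qpos": joint angles; "joint_velocities": joint speeds; "tau": joint torques, N m; "tool_pos": TCP position; "tool_rot": TCP orientation; "ft_force": force on the tool from outside, world axes, zero at the start; "torque": the same for the moment, N m; "gripper_width": finger opening in m; "finger_force": force on a finger pad.
Only numpy, scipy, OpenCV 4.12 (cv2) and the standard library are available. Lean on these libraries where they do the work, as an engineer would, in place of code of your own. Each camera call takes 0.05 s, during which the arm holds its last target. There are 200 camera calls.

### The job

Load the loose pale wooden block (not the wider sanding block) into the drilling jig: lay it lengthwise on the jig's ramp between the flared guides, push it up over the steel lip and in under the bush plate until it meets the rubber-tipped stop screw, and press its near end down so that it lies flat on the floor behind the lip. Then push it home so that it bears firmly on the stop, feeling for it and never pressing on it harder than about 1 kg, and leave it there, flat and touching the stop; do not disturb the sanding block.

Things in the scene. Friction and masses are not known exactly. Their poses are not given: they have to be found in the camera images.
- wood_block: the workpiece: pale wooden block, 48 (its x) x 110 (its y, the grain) x 38 high (z) mm, 0.08 to 0.16 kg, both ends alike; origin in the centre of its underside. Starts flat on the bench, left of the jig, long side pointing roughly away from the robot, in one of two places; the sanding block has the other.
- sanding_block: bystander: brown sanding block with a dark red sole, 63 (x) x 106 (y) x 37 (z) mm, origin in the centre of its underside. Leave it alone (it must not move 30 mm).
- jig: drilling jig of plywood and pale wood, fixed to the bench: ramp, lip, fenced floor under a bush plate, stop block in a row. x = loading direction (roughly away from the robot), z up, origin on the bench under it. All parts below have the jig's axes; 'jig x, y, z' are mm in this frame. Waxed faces (friction about 0.2, ramp 0.3). Floor: flat at z 9, from x -44 to the stop block.
- ramp_foot (a point): middle of the ramp's lower edge, at jig x -135, z 0. The ramp rises evenly (10 degrees) to z 15 at x -50; 96 mm wide. On it two flared guides, 11 thick, tops at z 20: inner faces open out from y +-28 at x -54 to y +-44 at x -127.
- lip (a point): middle of the steel lip's top inner edge, at jig x -44, z 15. The lip's top is level with the ramp's end (x -50 to -44), then drops sheer by 6 mm to the floor. From x -54 to 98 two fences run beside the floor: tops at z 22, 14 thick, inner faces at y -26.5 and +26.5 (53 apart for the 48 mm wide block).
- side_plunger_nose (a point): innermost point of the spring plunger in the +y fence, at jig x 38, y 19.5 (z 23.5): rounded steel nose, radius 18, z 11 to 36; gives up to 7 mm. It presses the block with about 4 N against the -y fence: drag takes 2 to 8 N of a push (more if the push also bears down), only the rest reaches the stop. The drag holds the block in place and can hold up its near end until that is pressed down.
- bush_plate (a point): centre of the underside of the aluminium bush plate that bridges the far half of the floor, at jig x 68, z 53. Plate 40 (x) x 104 (y) x 8 mm, two brass bushes up to z 66, on pillars outside the fences. The block can only be slid in beneath it.
- stop_block: aluminium block at the far end, 22 (x) x 52 x 34 high mm, origin under its centre at jig x 131, z 9. Its screw (19 mm above the floor, along x) is set out differently each time, not reported: the 17 mm rubber tip stands between jig x 68 and 98, so the wooden block's centre ends at jig x 13 to 43, or up to 5 mm beyond. The tip yields 1 mm per 2.5 N for 5 mm, then is solid.

How it is judged:
On the way, in this order (a step that is already met when the one before it is completed fails the run):
1. the wooden block lies lengthwise on the ramp between the guides (x of wood_block in the frame of jig between -0.17 and -0.035 m and y of wood_block in the frame of jig between -0.02 and 0.02 m and angle between the y axis of wood_block and the x axis of jig, either way round below 0.3 rad and contact force between wood_block and jig above 0.1 N), for 0.1 s.
2. the block, lying flat behind the lip, is pressed against the stop screw with at least 2 N (x of wood_block in the frame of jig above 0.01 m and z of wood_block in the frame of jig below 0.011 m and angle between wood_block's own z axis and vertical below 0.025 rad and angle between the y axis of wood_block and the x axis of jig, either way round below 0.06 rad and contact force between wood_block and stop_block above 2 N), for 0.05 s.
At the end, for the whole second after the job is handed in: The block lies flat (tilt under 0.025 rad, underside within 2 mm of the jig's floor) behind the lip, in line with the jig (0.06 rad), still touching the stop screw's tip (contact over 0.2 N), released and at rest (x of wood_block in the frame of jig above 0.01 m and z of wood_block in the frame of jig below 0.011 m and angle between wood_block's own z axis and vertical below 0.025 rad and angle between the y axis of wood_block and the x axis of jig, either way round below 0.06 rad and contact force between wood_block and stop_block above 0.2 N and linear speed of wood_block below 0.01 m/s).
It fails at once if the stop is pressed harder than 10 N (contact force between wood_block and stop_block above 10 N).
It fails at once if the sanding block is moved more than 30 mm (distance of sanding_block from where it was at the start of the episode above 0.03 m).
It also fails if it takes over 72 s, if anything falls off the work surface, if the arm or the gripper's body presses on something with over 40 N, if the wrist force passes 120 N, or if a joint passes its speed limit or range.

## Working session

There is one attempt and no reset: what is moved stays moved. The work goes in short steps, Python scripts to look and compute and a shell command to move; the robot and the scene stay as the last step left them, time stands still between calls to the robot, and variables do not carry over. Pictures are saved under pics/ and viewed, at most 10 in all, crops included, and the job is handed in when it is done.

```bash
mkdir -p pics
cat > h.py <<'E'
import numpy as np, cv2
from scipy.spatial.transform import Rotation as R
from station import readout, cams, job, search_frame, spot_point
def rot(a):
    a=np.array(a,float)
    return a if a.shape==(3,3) else R.from_quat(a,scalar_first=True).as_matrix()
def ray(c,px):
    K=np.array([[c['fx'],0,c['cx']],[0,c['fy'],c['cy']],[0,0,1]])
    d=(np.array(px,float)-[c['cx'],c['cy']])/[c['fx'],c['fy']]
    s=d.copy()
    for _ in range(30): s=d/(1+c['k1']*(s@s))
    return np.array(c['origin']), rot(c['attitude'])@np.array([s[0],s[1],1])
def at(c,px,z):
    o,d=ray(c,px); return o+d*(z-o[2])/d[2]
def proj(c,P):
    v=rot(c['attitude']).T@(np.array(P)-np.array(c['origin'])); s=v[:2]/v[2]; s=s*(1+c['k1']*(s@s))
    return s*[c['fx'],c['fy']]+[c['cx'],c['cy']]
def save(c,n): cv2.imwrite('pics/'+n,c['frame'][:,:,::-1])
E
cat > a.py <<'E'
from h import *
print({k:np.round(v,3).tolist() for k,v in readout.state().items()})
Z=dict(wood_block=0,sanding_block=0,jig=0,ramp_foot=0,lip=.015,side_plunger_nose=.0235,bush_plate=.053,stop_block=.009)
for n in ['top','side']:
    c=cams.capture(n); save(c,n+'0.png'); print(n,np.round(c['origin'],3),c['fx'])
    for t in Z:
        for r in spot_point(c,t)[:2]: print(t,np.round(r['position'],1),round(r['p'],2),at(c,r['position'],Z[t]).round(4))
E
python3 a.py
```

```text
{'time_s': 0.0, 'qpos': [-1.216, 0.424, 1.631, 0.0, 1.089, -0.019], 'joint_velocities': [0.0, -0.001, -0.0, 0.0, 0.0, -0.0], 'tau': [0.003, -54.462, -27.366, 0.064, 0.023, -0.0], 'tool_pos': [0.228, -0.581, 0.222], 'tool_rot': [-0.001, 0.983, 0.186, -0.0], 'ft_force': [0.181, -0.049, 0.884], 'torque': [-0.025, 0.026, -0.009], 'finger_force': 0.0, 'gripper_width': 0.088}
top [ 0.505 -0.189  0.93 ] 377.67367361052123
wood_block [270.3 194.4] 0.87 [ 0.6168 -0.0953  0.    ]
jig [362.  205.6] 0.82 [ 0.5891 -0.3223 -0.    ]
lip [364.8 218.3] 0.56 [ 0.5568 -0.3265  0.015 ]
side_plunger_nose [347.5 186.9] 0.95 [ 0.6326 -0.2842  0.0235]
bush_plate [359.1 173.9] 0.83 [ 0.6594 -0.3088  0.053 ]
stop_block [352.7 149.8] 0.85 [ 0.7278 -0.2995  0.009 ]
stop_block [360.2 173.3] 0.51 [ 0.6687 -0.3175  0.009 ]
side [ 0.592 -0.821  0.63 ] 373.28962076219705
wood_block [324.9 190.8] 0.64 [ 0.6092 -0.0958  0.    ]
sanding_block [269.6 189.9] 0.94 [ 0.4663 -0.0917  0.    ]
jig [321.8 262.5] 0.72 [ 0.5992 -0.3271  0.    ]
ramp_foot [256.9 263.5] 0.88 [ 0.4618 -0.3299  0.    ]
lip [304.5 256.7] 0.67 [ 0.5629 -0.3236  0.015 ]
side_plunger_nose [337.1 243.1] 0.64 [ 0.6321 -0.2935  0.0235]
bush_plate [353.3 234.7] 0.76 [ 0.6648 -0.2962  0.053 ]
bush_plate [319.8 260. ] 0.45 [ 0.5948 -0.3625  0.053 ]
stop_block [383.4 250.6] 0.55 [ 0.7318 -0.3026  0.009 ]
```

Run:
```python
import cv2
a=cv2.imread('pics/top0.png')[80:330,200:460]; b=cv2.imread('pics/side0.png')[130:330,200:460]
cv2.imwrite('pics/tc.png',cv2.resize(a,None,fx=2.3,fy=2.3,interpolation=cv2.INTER_CUBIC))
cv2.imwrite('pics/sc.png',cv2.resize(b,None,fx=3,fy=3,interpolation=cv2.INTER_CUBIC))
```

```text
(no output)
```

View pics/tc.png

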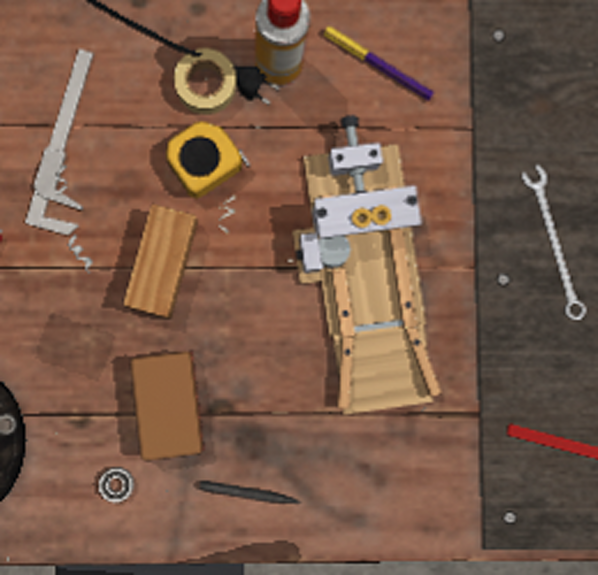

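View pics/sc.png

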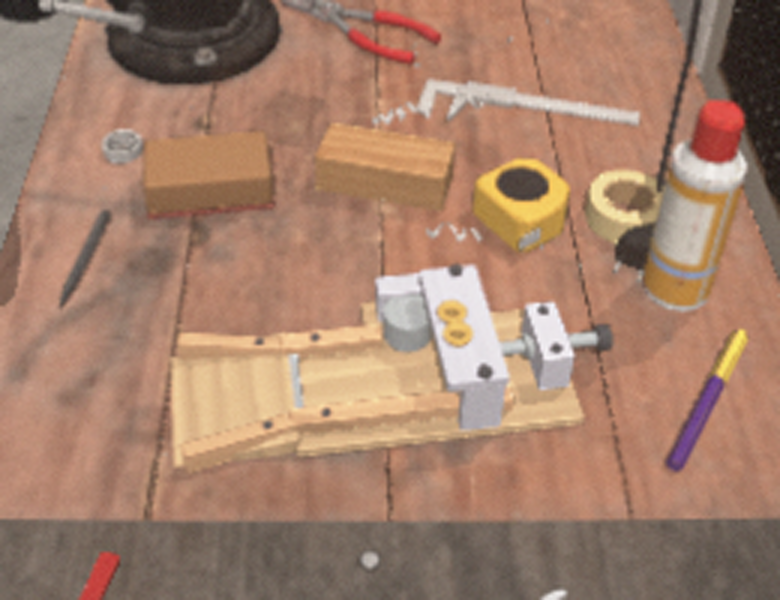

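The top view shows the wood block at crop (160,260), full image about (270,194), with its far end turned towards -y. The sanding block is nearer at (167,405), and the jig runs from the ramp at (390,380) to the stop at (355,155), turned slightly left. The network detections agree with both pictures.

```bash
cat > fit.py <<'E'
from h import *
from scipy.optimize import least_squares
J={'lip':(-.044,0),'bush_plate':(.068,0),'stop_block':(.131,0),'side_plunger_nose':(.038,.0195),'ramp_foot':(-.135,0)}
obs=[('lip',.5568,-.3265),('side_plunger_nose',.6326,-.2842),('bush_plate',.6594,-.3088),('stop_block',.7278,-.2995),
('ramp_foot',.4618,-.3299),('lip',.5629,-.3236),('side_plunger_nose',.6321,-.2935),('bush_plate',.6648,-.2962),('stop_block',.7318,-.3026)]
def f(p):
    c,s=np.cos(p[2]),np.sin(p[2])
    return np.array([[p[0]+c*J[n][0]-s*J[n][1]-x,p[1]+s*J[n][0]+c*J[n][1]-y] for n,x,y in obs]).ravel()
r=least_squares(f,[.6,-.32,.1],loss='soft_l1',f_scale=.004); print('jig',r.x,(f(r.x).reshape(-1,2)*1000).round(1).tolist())
c=cams.capture('top')
q=np.array([at(c,np.array(p)/2.3+[200,80],.038)[:2] for p in [(157,206),(196,214),(168,316),(125,305)]]); print(q.round(4),q.mean(0))
d=(q[0]+q[1]-q[2]-q[3]);print('yaw',np.degrees(np.arctan2(d[1],d[0])),np.linalg.norm(d)/2,np.linalg.norm(q[0]-q[1]))
s=readout.state();print(rot(s['tool_rot']).round(3))
E
python3 fit.py
```

```text
jig [ 0.59807076 -0.31595006  0.12254462] [[-2.4, 5.2], [0.8, -7.8], [6.2, 1.2], [0.3, -0.4], [2.3, -2.6], [-8.5, 2.3], [1.3, 1.5], [0.8, -11.4], [-3.7, 2.7]]
[[ 0.6718 -0.0937]
 [ 0.6635 -0.134 ]
 [ 0.5577 -0.1061]
 [ 0.569  -0.0622]] [ 0.61550909 -0.09899992]
yaw -15.895091247274909 0.10847398470698533 0.04119249675187284
[[ 0.931  0.365  0.   ]
 [ 0.365 -0.931 -0.   ]
 [ 0.     0.    -1.   ]]
```

```bash
python3 -m inch '[{"x":3.2,"y":-1.9,"roll":5},{"x":6.7,"y":-3.9,"roll":10},{"x":10,"y":-5.8,"roll":15},{"x":13.4,"y":-7.7,"roll":20},{"x":16.8,"y":-9.7,"roll":25},{"x":20,"y":-11.6,"roll":30},{"x":23.5,"y":-13.5,"roll":35},{"x":26.8,"y":-15.5,"roll":37}]'
cat > go.py <<'E'
# usage: go.py x y z yaw_deg : rows' axes needed to get there
import sys; from h import *
def go(x,y,z,yaw):
    s=readout.state(); M=rot(s['tool_rot']); d=M.T@(np.array([x,y,z])-s['tool_pos'])*100
    cy=np.degrees(np.arctan2(M[1,0],M[0,0])); print('t',round(s['time_s'],2),'shift cm',d.round(2),'roll',round(cy-yaw,2),'pos',np.round(s['tool_pos'],4),'yaw',round(cy,2),'F',np.round(s['ft_force'],2),'w',round(s['gripper_width'],4))
if __name__=='__main__': go(*map(float,sys.argv[1:]))
E
python3 go.py .6155 -.097 .18 -16
```

```text
t 0.95 shift cm [ 53.75 -31.     4.27] roll 37.42 pos [ 0.2282 -0.5818  0.2227] yaw 21.42 F [-0.77  0.21 -0.27] w 0.0877$[0]: bad value
```

```bash
python3 -m inch '[{"x":3.2,"y":-1.9,"z":0,"roll":5,"jaw":-1},{"x":6.7,"y":-3.9,"z":0,"roll":10,"jaw":-1},{"x":10,"y":-5.8,"z":0,"roll":15,"jaw":-1},{"x":13.4,"y":-7.7,"z":0,"roll":20,"jaw":-1},{"x":16.8,"y":-9.7,"z":0,"roll":25,"jaw":-1},{"x":20,"y":-11.6,"z":0,"roll":30,"jaw":-1},{"x":23.5,"y":-13.5,"z":0,"roll":35,"jaw":-1},{"x":26.8,"y":-15.5,"z":0,"roll":37,"jaw":-1}]'
python3 go.py .6155 -.097 .18 -16
```

```text
time_s: 1.62
tool_pos: [0.4223, -0.3382, 0.223]
tool_rot: [0.0, 0.99, -0.138, 0.0]
ft_force: [0.8, -0.4, 0.0]
gripper_width: 0.0879
finger_force: 0.0
t 1.62 shift cm [ 12.   -28.48   4.3 ] roll 0.15 pos [ 0.4223 -0.3382  0.223 ] yaw -15.85 F [ 0.78 -0.37  0.05] w 0.0879
```

```bash
python3 -m inch '[{"x":1.5,"y":-3.5,"z":0,"roll":0,"jaw":-1},{"x":3,"y":-7.1,"z":0,"roll":0,"jaw":-1},{"x":4.5,"y":-10.7,"z":0.5,"roll":0,"jaw":-1},{"x":6,"y":-14.2,"z":1,"roll":0,"jaw":-1},{"x":7.5,"y":-17.8,"z":1.5,"roll":0,"jaw":-1},{"x":9,"y":-21.4,"z":2,"roll":0,"jaw":-1},{"x":10.5,"y":-25,"z":3,"roll":0,"jaw":-1},{"x":12,"y":-28.5,"z":4.3,"roll":0,"jaw":-1}]'
cat > w.py <<'E'
from h import *
import sys
c=cams.capture('wrist'); save(c,'w1.png'); print(np.round(c['origin'],3))
for n,h in [('wrist',c),('top',cams.capture('top'))]:
    for t,z in [('wood_block',0),('sanding_block',0)]:
        for r in spot_point(h,t)[:2]: print(n,t,np.round(r['position']),round(r['p'],2),at(h,r['position'],z).round(4))
E
python3 w.py; python3 go.py .6155 -.097 .02 -16
```

```text
time_s: 2.28
tool_pos: [0.615, -0.0956, 0.1803]
tool_rot: [0.0, 0.991, -0.135, 0.001]
ft_force: [0.5, -0.8, 0.0]
gripper_width: 0.0878
finger_force: 0.0
[ 0.696 -0.117  0.343]
wrist wood_block [314. 176.] 0.91 [ 0.621  -0.0948  0.    ]
wrist sanding_block [349. 284.] 0.76 [ 0.4651 -0.1008  0.    ]
top wood_block [270. 193.] 0.69 [ 0.6198 -0.0933  0.    ]
top sanding_block [276. 253.] 0.84 [ 0.4732 -0.1109  0.    ]
t 2.58 shift cm [ 0.23 -0.18 15.99] roll 0.39 pos [ 0.6128 -0.0981  0.1799] yaw -15.61 F [-0.31  0.48 -0.08] w 0.0878
```

View pics/w1.png

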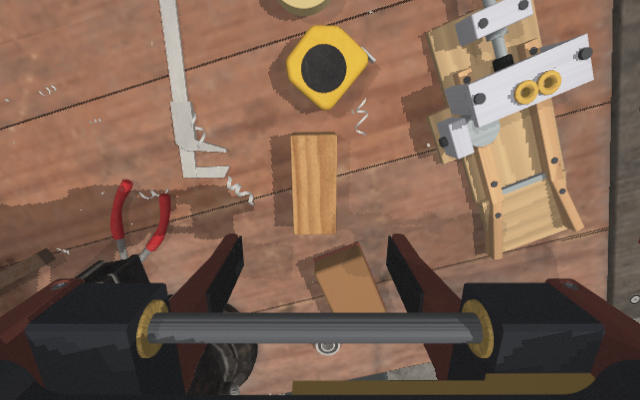

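The block sits at (314,184) in the wrist picture, aligned with the fingers. Its top corners are near (293,133), (336,135), (335,234) and (293,232), with the stop's rubber tip at (503,62).

```bash
python3 - <<'E'
from h import *
c=cams.capture('wrist')
q=np.array([at(c,p,.038)[:2] for p in [(293,133),(336,135),(335,234),(293,232)]])
d=q[0]+q[1]-q[2]-q[3];print(q.round(4).tolist(),q.mean(0),np.degrees(np.arctan2(d[1],d[0])),np.linalg.norm(d)/2,np.linalg.norm(q[0]-q[1]))
for t,z in dict(jig=0,ramp_foot=0,lip=.015,side_plunger_nose=.0235,bush_plate=.053,stop_block=.009).items():
    for r in spot_point(c,t)[:1]: print(t,np.round(r['position']),round(r['p'],2),at(c,r['position'],z).round(4))
print('lip ends',at(c,(502,191),.015),at(c,(543,175),.015)); print('tip end',at(c,(505,70),.028))
print('stop top corners',[at(c,p,.043).round(4) for p in [(463,22),(474,40),(540,10)]])
print('plate corners',[at(c,p,.061).round(4) for p in [(447,90),(463,127),(594,69),(582,35)]])
E
python3 go.py .6185 -.097 .02 -16
```

```text
[[0.6751, -0.0916], [0.6615, -0.1329], [0.5561, -0.1047], [0.5712, -0.06]] [ 0.61596103 -0.09731568] -15.929336479194829 0.10878019624728229 0.04346339854985748
jig [503. 142.] 0.85 [ 0.5976 -0.3174  0.    ]
ramp_foot [524. 241.] 0.6 [ 0.4644 -0.333   0.    ]
lip [519. 180.] 0.8 [ 0.5537 -0.3226  0.015 ]
side_plunger_nose [491. 118.] 0.61 [ 0.6337 -0.2932  0.0235]
stop_block [480.  21.] 0.97 [ 0.7273 -0.3002  0.009 ]
lip ends [ 0.54613189 -0.30256871  0.015     ] [ 0.55272287 -0.34911159  0.015     ]
tip end [ 0.67645466 -0.30864464  0.028     ]
stop top corners [array([ 0.7275, -0.2667,  0.043 ]), array([ 0.7104, -0.2745,  0.043 ]), array([ 0.7187, -0.3337,  0.043 ])]
plate corners [array([ 0.6755, -0.2374,  0.061 ]), array([ 0.6393, -0.2472,  0.061 ]), array([ 0.6582, -0.3645,  0.061 ]), array([ 0.6887, -0.3545,  0.061 ])]
t 2.93 shift cm [ 0.48 -0.25 16.01] roll 0.35 pos [ 0.6131 -0.0981  0.1801] yaw -15.65 F [-0.11  0.32  0.  ] w 0.088
```

```bash
python3 -m inch '[{"x":0.1,"y":0,"z":3,"roll":0.3,"jaw":-1},{"x":0.3,"y":0,"z":6.5,"roll":0.3,"jaw":-1},{"x":0.3,"y":0,"z":10,"roll":0.3,"jaw":-1},{"x":0.3,"y":0,"z":13,"roll":0.3,"jaw":-1},{"x":0.3,"y":0,"z":15.5,"roll":0.3,"jaw":-1},{"x":0.3,"y":0,"z":16.5,"roll":0.3,"jaw":-1},{"x":0.3,"y":0,"z":16.5,"roll":0.3,"jaw":-1},{"x":0.3,"y":0,"z":16.5,"roll":0.3,"jaw":-0.3}]' 20
python3 -m inch '[{"x":0,"y":0,"z":0,"roll":0,"jaw":1},{"x":0,"y":0,"z":0,"roll":0,"jaw":1},{"x":0,"y":0,"z":0,"roll":0,"jaw":1},{"x":0,"y":0,"z":0,"roll":0,"jaw":1},{"x":0,"y":0,"z":-1,"roll":0,"jaw":1},{"x":0,"y":0,"z":-4,"roll":0,"jaw":1},{"x":0,"y":0,"z":-7,"roll":0,"jaw":1},{"x":0,"y":0,"z":-8,"roll":0,"jaw":1}]' 20
python3 - <<'E'
from go import *
j=np.array([.598,-.316]);a=np.radians(8)
for X in (-.10,-.09): 
    p=j+X*np.array([np.cos(a),np.sin(a)]); print(X,p); go(p[0],p[1],.09,8)
E
```

```text
time_s: 3.6
tool_pos: [0.6164, -0.0984, 0.0151]
tool_rot: [-0.0, 0.99, -0.138, -0.0]
ft_force: [-0.6, 0.5, -0.3]
gripper_width: 0.0838
finger_force: 0.0
time_s: 4.27
tool_pos: [0.6184, -0.0985, 0.0992]
tool_rot: [0.0, 0.99, -0.138, 0.003]
ft_force: [1.0, -0.8, -1.9]
gripper_width: 0.0474
finger_force: 19.9
-0.1 [ 0.49897319 -0.32991731]
t 4.27 shift cm [-5.16 25.52  0.88] roll -23.88 pos [ 0.6184 -0.0985  0.0992] yaw -15.88 F [ 1.01 -0.79 -1.87] w 0.0474
-0.09 [ 0.50887587 -0.32852558]
t 4.27 shift cm [-4.25 25.12  0.88] roll -23.88 pos [ 0.6184 -0.0985  0.0992] yaw -15.88 F [ 1.01 -0.79 -1.87] w 0.0474
```

Gripped (47.4 mm). Now to above the ramp at jig x -95.

```bash
python3 -m inch '[{"x":-0.6,"y":3,"z":-0.5,"roll":-3,"jaw":1},{"x":-1.2,"y":6.5,"z":-0.5,"roll":-6,"jaw":1},{"x":-1.9,"y":10,"z":-0.5,"roll":-9,"jaw":1},{"x":-2.6,"y":13.5,"z":-0.5,"roll":-12,"jaw":1},{"x":-3.3,"y":17,"z":-0.5,"roll":-15,"jaw":1},{"x":-4,"y":20.5,"z":-0.5,"roll":-19,"jaw":1},{"x":-4.5,"y":23.5,"z":-0.5,"roll":-22,"jaw":1},{"x":-4.7,"y":25.3,"z":-0.5,"roll":-23.9,"jaw":1}]'
cat > v.py <<'E'
import sys; from h import *
cs={n:cams.capture(n) for n in ('side','top','wrist')}
for n,c in cs.items():
    save(c,sys.argv[1]+n+'.png')
    for t,z in dict(ramp_foot=0,lip=.015,side_plunger_nose=.0235,bush_plate=.053,stop_block=.009,wood_block=float(sys.argv[2])).items():
        for r in spot_point(c,t)[:1]:
            if r['p']>.4: print(n,t,np.round(r['position']),round(r['p'],2),at(c,r['position'],z).round(4))
E
python3 v.py b .075
python3 - <<'E'
import cv2
c=cv2.imread('pics/bwrist.png'); s=cv2.imread('pics/bside.png')[130:330,200:460]; t=cv2.imread('pics/btop.png')[120:280,300:430]
import numpy as np
o=np.zeros((600,800,3),np.uint8); o[:290,:464]=cv2.resize(c,(464,290)); o[300:600,:390]=cv2.resize(s,(390,300)); o[:400,470:795]=cv2.resize(t,(325,400))
cv2.imwrite('pics/b.png',o)
E
python3 go.py .504 -.3292 .09 8
```

```text
time_s: 4.93
tool_pos: [0.4999, -0.3311, 0.0998]
tool_rot: [0.0, 0.998, 0.07, -0.0]
ft_force: [0.7, 1.1, -1.3]
gripper_width: 0.0476
finger_force: 19.9
side ramp_foot [257. 266.] 0.96 [ 0.4619 -0.3363  0.    ]
side lip [304. 257.] 0.95 [ 0.5619 -0.3249  0.015 ]
side side_plunger_nose [338. 246.] 0.62 [ 0.6334 -0.3002  0.0235]
side bush_plate [357. 236.] 0.88 [ 0.6713 -0.301   0.053 ]
side stop_block [380. 250.] 0.61 [ 0.7252 -0.302   0.009 ]
top lip [365. 218.] 0.96 [ 0.5563 -0.327   0.015 ]
top side_plunger_nose [348. 185.] 0.85 [ 0.6372 -0.2854  0.0235]
top bush_plate [359. 170.] 0.56 [ 0.6677 -0.3082  0.053 ]
top stop_block [353. 150.] 0.94 [ 0.7261 -0.2995  0.009 ]
wrist lip [316. 145.] 0.57 [ 0.5541 -0.3238  0.015 ]
wrist side_plunger_nose [285.  32.] 0.92 [ 0.6314 -0.2911  0.0235]
wrist wood_block [309. 223.] 0.75 [ 0.5086 -0.3255  0.075 ]
t 5.98 shift cm [0.22 0.08 0.97] roll 0.01 pos [ 0.5017 -0.3287  0.0997] yaw 8.01 F [ 0.12  0.57 -0.49] w 0.0478
```

View pics/b.png

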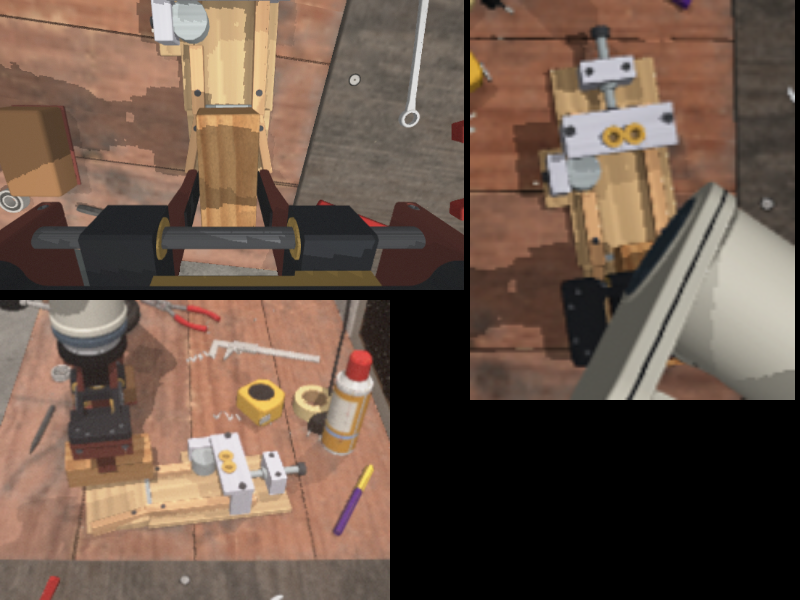

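Block is centred over the ramp, in line with the channel; sanding block still untouched. Lowering.

```bash
python3 -m inch '[{"x":0,"y":0,"z":2,"roll":0,"jaw":1},{"x":0,"y":0,"z":4,"roll":0,"jaw":1},{"x":0,"y":0,"z":5.5,"roll":0,"jaw":1},{"x":0,"y":0,"z":6.2,"roll":0,"jaw":1},{"x":0,"y":0,"z":6.6,"roll":0,"jaw":1},{"x":0,"y":0,"z":6.8,"roll":0,"jaw":1},{"x":0,"y":0,"z":6.9,"roll":0,"jaw":1},{"x":0,"y":0,"z":7,"roll":0,"jaw":1}]'
python3 go.py .504 -.3292 .09 8
```

```text
time_s: 6.65
tool_pos: [0.5039, -0.329, 0.0318]
tool_rot: [0.001, 0.998, 0.069, 0.002]
ft_force: [0.8, 7.3, 14.7]
gripper_width: 0.0479
finger_force: 20.0
t 6.65 shift cm [ 0.03  0.03 -5.82] roll -0.04 pos [ 0.5039 -0.329   0.0318] yaw 7.96 F [ 0.84  7.3  14.73] w 0.0479
```

```bash
python3 -m inch '[{"x":0,"y":-0.1,"z":-0.15,"roll":0,"jaw":1},{"x":0,"y":-0.15,"z":-0.15,"roll":0,"jaw":1},{"x":0,"y":-0.15,"z":-0.15,"roll":0,"jaw":1},{"x":0,"y":-0.15,"z":0,"roll":0,"jaw":1},{"x":0,"y":-0.15,"z":0.2,"roll":0,"jaw":1},{"x":0,"y":-0.15,"z":0.4,"roll":0,"jaw":1},{"x":0,"y":-0.15,"z":0.5,"roll":0,"jaw":1},{"x":0,"y":-0.15,"z":0.5,"roll":0,"jaw":1}]' 3
python3 -m inch '[{"x":0,"y":0,"z":0,"roll":0,"jaw":-0.1},{"x":0,"y":0,"z":0,"roll":0,"jaw":-0.16},{"x":0,"y":0,"z":0,"roll":0,"jaw":-0.25},{"x":0,"y":0,"z":0,"roll":0,"jaw":-0.25},{"x":0,"y":0,"z":0,"roll":0,"jaw":-0.25},{"x":0,"y":0,"z":-2,"roll":0,"jaw":-0.25},{"x":0,"y":0,"z":-5,"roll":0,"jaw":-0.25},{"x":0,"y":0,"z":-8,"roll":0,"jaw":-0.25}]'
python3 v.py c .008
python3 - <<'E'
import cv2
c=cv2.imread('pics/cwrist.png'); s=cv2.imread('pics/cside.png')[160:310,220:420]
import numpy as np
o=np.zeros((600,800,3),np.uint8); o[:290,:464]=cv2.resize(c,(464,290)); o[297:600,:404]=cv2.resize(s,(404,303))
cv2.imwrite('pics/c.png',o)
E
python3 go.py .46 -.335 .09 8
```

```text
time_s: 7.32
tool_pos: [0.5017, -0.3277, 0.0245]
tool_rot: [0.0, 0.998, 0.07, 0.0]
ft_force: [-0.4, -4.7, 2.6]
gripper_width: 0.0484
finger_force: 3.0
time_s: 7.98
tool_pos: [0.5003, -0.3261, 0.1043]
tool_rot: [-0.001, 0.998, 0.07, -0.002]
ft_force: [-0.3, 0.3, 0.6]
gripper_width: 0.0549
finger_force: 0.0
side ramp_foot [255. 264.] 0.62 [ 0.4569 -0.3299  0.    ]
side lip [304. 260.] 0.95 [ 0.5612 -0.331   0.015 ]
side side_plunger_nose [338. 242.] 0.72 [ 0.6346 -0.2918  0.0235]
side bush_plate [353. 237.] 0.88 [ 0.6631 -0.3026  0.053 ]
side stop_block [377. 253.] 0.96 [ 0.7167 -0.3083  0.009 ]
side wood_block [278. 257.] 0.71 [ 0.5063 -0.3182  0.008 ]
top lip [366. 219.] 0.76 [ 0.556  -0.3285  0.015 ]
top side_plunger_nose [346. 188.] 0.96 [ 0.6289 -0.281   0.0235]
top bush_plate [359. 171.] 0.97 [ 0.6653 -0.3091  0.053 ]
top stop_block [352. 151.] 0.89 [ 0.7238 -0.298   0.009 ]
top wood_block [365. 235.] 0.6 [ 0.5164 -0.3273  0.008 ]
wrist lip [316. 147.] 0.84 [ 0.5548 -0.3219  0.015 ]
wrist side_plunger_nose [293.  42.] 0.76 [ 0.6316 -0.2937  0.0235]
wrist wood_block [312. 193.] 0.62 [ 0.5119 -0.3246  0.008 ]
t 9.03 shift cm [-4.22  0.19  1.47] roll 0.02 pos [ 0.5015 -0.3272  0.1047] yaw 8.02 F [-0.35  0.26  0.03] w 0.0547
```

View pics/c.png

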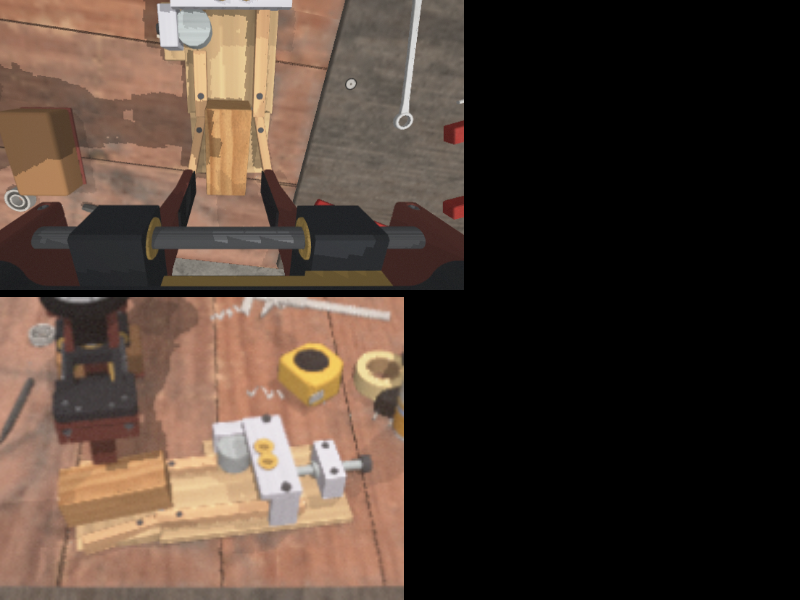

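The block lies on the ramp between the guides, with its far end just at the lip. Next I go behind its near end with the fingers shut.

```bash
python3 -m inch '[{"x":-3,"y":0.1,"z":0,"roll":0,"jaw":1},{"x":-6,"y":0.2,"z":0,"roll":0,"jaw":1},{"x":-7.5,"y":0.2,"z":0,"roll":0,"jaw":1},{"x":-7.5,"y":0.2,"z":2.5,"roll":0,"jaw":1},{"x":-7.5,"y":0.2,"z":5.5,"roll":0,"jaw":1},{"x":-7.5,"y":0.2,"z":7.5,"roll":0,"jaw":1},{"x":-7.5,"y":0.2,"z":8.5,"roll":0,"jaw":1},{"x":-7.5,"y":0.2,"z":8.5,"roll":0,"jaw":1}]' 20
cat > j.py <<'E'
import sys; from h import *
# tool in jig frame, force in jig frame
J=np.array([.598,-.3155]); a=np.radians(8); M=np.array([[np.cos(a),np.sin(a)],[-np.sin(a),np.cos(a)]])
s=readout.state(); f=s['ft_force']
print('t',round(s['time_s'],2),'jig xy mm',(M@(np.array(s['tool_pos'][:2])-J)*1000).round(1),'z',round(s['tool_pos'][2]*1000,1),'Fjig',(M@f[:2]).round(1),round(f[2],1))
E
python3 j.py
```

```text
time_s: 9.7
tool_pos: [0.4265, -0.3388, 0.0178]
tool_rot: [-0.001, 0.998, 0.07, -0.001]
ft_force: [0.4, 0.3, 1.5]
gripper_width: 0.0052
finger_force: 0.0
t 9.7 jig xy mm [-173.     0.8] z 17.8 Fjig [0.5 0.2] 1.5
```

```bash
python3 -m inch '[{"x":1,"y":0,"z":0,"roll":0,"jaw":1},{"x":1.8,"y":0,"z":-0.2,"roll":0,"jaw":1},{"x":2.6,"y":0,"z":-0.3,"roll":0,"jaw":1},{"x":3.4,"y":0,"z":-0.5,"roll":0,"jaw":1},{"x":4.2,"y":0,"z":-0.6,"roll":0,"jaw":1},{"x":5,"y":0,"z":-0.7,"roll":0,"jaw":1},{"x":5.8,"y":0,"z":-0.9,"roll":0,"jaw":1},{"x":6.5,"y":0,"z":-1,"roll":0,"jaw":1}]'
python3 j.py
python3 v.py d .015 | grep wood
python3 - <<'E'
import cv2
c=cv2.imread('pics/dwrist.png'); s=cv2.imread('pics/dside.png')[160:310,220:420]
import numpy as np
o=np.zeros((600,800,3),np.uint8); o[:290,:464]=cv2.resize(c,(464,290)); o[297:600,:404]=cv2.resize(s,(404,303))
cv2.imwrite('pics/d.png',o)
E
```

```text
time_s: 10.37
tool_pos: [0.4931, -0.3305, 0.0302]
tool_rot: [0.0, 0.998, 0.07, 0.0]
ft_force: [-0.9, -0.0, 0.4]
gripper_width: 0.0006
finger_force: 0.0
t 10.37 jig xy mm [-106.    -0.2] z 30.2 Fjig [-0.9  0.1] 0.4
side wood_block [298. 256.] 0.58 [ 0.5494 -0.3206  0.015 ]
top wood_block [361. 216.] 0.97 [ 0.5624 -0.3176  0.015 ]
wrist wood_block [316. 130.] 0.73 [ 0.5639 -0.3205  0.015 ]
```

View pics/d.png

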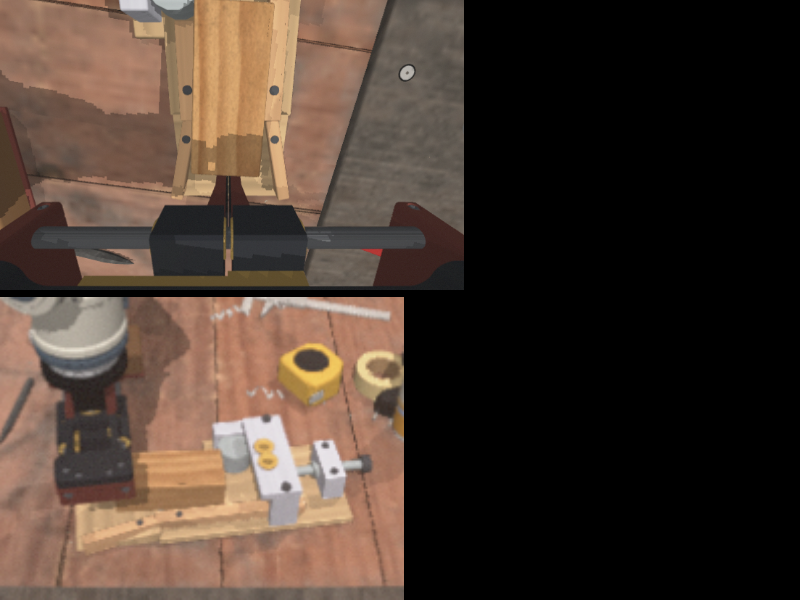

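Block is in the channel mouth, straight, centre about at the lip. Pushing on.

```bash
python3 -m inch '[{"x":0.5,"y":0,"z":0,"roll":0,"jaw":1},{"x":1,"y":0,"z":0,"roll":0,"jaw":1},{"x":1.5,"y":0,"z":0,"roll":0,"jaw":1},{"x":2,"y":0,"z":0,"roll":0,"jaw":1},{"x":2.5,"y":0,"z":0,"roll":0,"jaw":1},{"x":3,"y":0,"z":0,"roll":0,"jaw":1},{"x":3.5,"y":0,"z":0,"roll":0,"jaw":1},{"x":3.5,"y":0,"z":0,"roll":0,"jaw":1}]'
python3 j.py
python3 v.py e .012 | grep wood
```

```text
time_s: 12.08
tool_pos: [0.5275, -0.326, 0.0297]
tool_rot: [0.0, 0.998, 0.07, 0.0]
ft_force: [-1.0, -0.8, -0.7]
gripper_width: 0.0003
finger_force: 0.5
t 12.08 jig xy mm [-71.3  -0.5] z 29.7 Fjig [-1.1 -0.6] -0.7
side wood_block [317. 254.] 0.84 [ 0.5887 -0.3136  0.012 ]
top wood_block [358. 203.] 0.67 [ 0.5952 -0.3115  0.012 ]
wrist wood_block [318. 136.] 0.71 [ 0.594  -0.3174  0.012 ]
```

```bash
python3 -m inch '[{"x":0.3,"y":0,"z":0,"roll":0,"jaw":1},{"x":0.5,"y":0,"z":0,"roll":0,"jaw":1},{"x":0.8,"y":0,"z":0,"roll":0,"jaw":1},{"x":1,"y":0,"z":0,"roll":0,"jaw":1},{"x":1.2,"y":0,"z":0,"roll":0,"jaw":1},{"x":1.4,"y":0,"z":0,"roll":0,"jaw":1},{"x":1.6,"y":0,"z":0,"roll":0,"jaw":1},{"x":1.6,"y":0,"z":0,"roll":0,"jaw":1}]'
python3 j.py
python3 - <<'E'
from h import *
c=cams.capture('side'); w=cams.capture('wrist'); s=c['frame'][200:280,270:410,::-1]
o=np.zeros((600,800,3),np.uint8); o[:240,:384]=cv2.resize(w['frame'][:,:,::-1],(384,240)); o[200:600,100:800]=cv2.resize(s,(700,400),interpolation=cv2.INTER_CUBIC)
cv2.imwrite('pics/f.png',o)
E
```

```text
time_s: 13.8
tool_pos: [0.5429, -0.3235, 0.0297]
tool_rot: [0.0, 0.998, 0.07, 0.0]
ft_force: [-2.4, -1.4, -0.4]
gripper_width: 0.0003
finger_force: 1.1
t 13.8 jig xy mm [-55.6  -0.3] z 29.7 Fjig [-2.5 -1.1] -0.4
```

View pics/f.png

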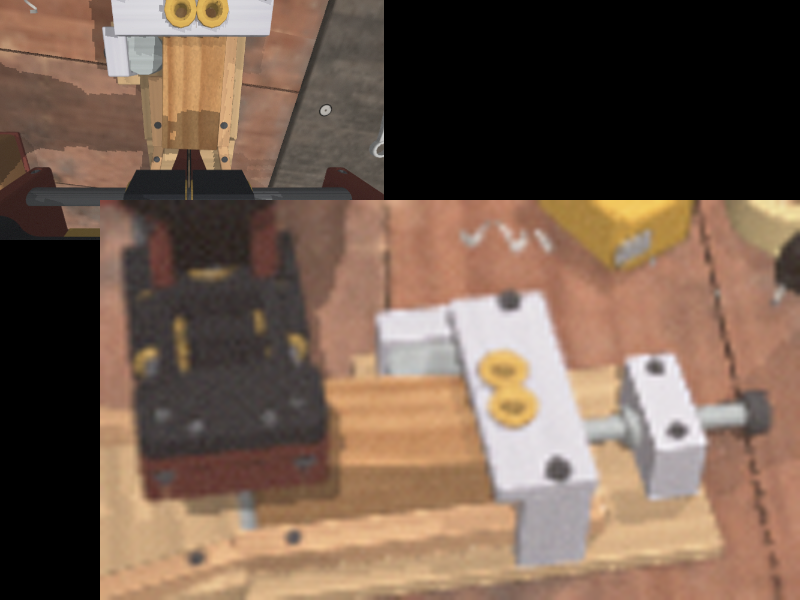

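Block is under the bush plate, straight, drag about 2.5 N, no stop contact yet. Feeling forward in 3 mm steps.

```bash
python3 -m inch '[{"x":0.05,"y":0,"z":0,"roll":0,"jaw":1},{"x":0.1,"y":0,"z":0,"roll":0,"jaw":1},{"x":0.15,"y":0,"z":0,"roll":0,"jaw":1},{"x":0.2,"y":0,"z":0,"roll":0,"jaw":1},{"x":0.25,"y":0,"z":0,"roll":0,"jaw":1},{"x":0.3,"y":0,"z":0,"roll":0,"jaw":1},{"x":0.3,"y":0,"z":0,"roll":0,"jaw":1},{"x":0.3,"y":0,"z":0,"roll":0,"jaw":1}]'
python3 j.py
```

```text
time_s: 14.57
tool_pos: [0.5454, -0.323, 0.0297]
tool_rot: [0.0, 0.998, 0.07, 0.0]
ft_force: [-2.8, -2.0, 0.2]
gripper_width: 0.0005
finger_force: 1.6
t 14.57 jig xy mm [-53.1  -0.2] z 29.7 Fjig [-3.  -1.6] 0.2
```

```bash
python3 -m inch '[{"x":0.05,"y":0,"z":0,"roll":0,"jaw":1},{"x":0.1,"y":0,"z":0,"roll":0,"jaw":1},{"x":0.15,"y":0,"z":0,"roll":0,"jaw":1},{"x":0.2,"y":0,"z":0,"roll":0,"jaw":1},{"x":0.2,"y":0,"z":0,"roll":0,"jaw":1},{"x":0.2,"y":0,"z":0,"roll":0,"jaw":1},{"x":0.2,"y":0,"z":0,"roll":0,"jaw":1},{"x":0.2,"y":0,"z":0,"roll":0,"jaw":1}]'
python3 j.py
```

```text
time_s: 15.23
tool_pos: [0.5475, -0.3228, 0.0297]
tool_rot: [0.0, 0.998, 0.07, 0.0]
ft_force: [-2.1, -2.7, -1.0]
gripper_width: 0.0004
finger_force: 1.4
t 15.23 jig xy mm [-51.   -0.2] z 29.7 Fjig [-2.5 -2.3] -1.0
```

```bash
python3 -m inch '[{"x":0.05,"y":0,"z":0,"roll":0,"jaw":1},{"x":0.1,"y":0,"z":0,"roll":0,"jaw":1},{"x":0.15,"y":0,"z":0,"roll":0,"jaw":1},{"x":0.2,"y":0,"z":0,"roll":0,"jaw":1},{"x":0.25,"y":0,"z":0,"roll":0,"jaw":1},{"x":0.25,"y":0,"z":0,"roll":0,"jaw":1},{"x":0.25,"y":0,"z":0,"roll":0,"jaw":1},{"x":0.25,"y":0,"z":0,"roll":0,"jaw":1}]'
python3 j.py
```

```text
time_s: 15.9
tool_pos: [0.5499, -0.3224, 0.0297]
tool_rot: [0.0, 0.998, 0.07, 0.0]
ft_force: [-1.5, -1.8, -0.3]
gripper_width: 0.0002
finger_force: 1.5
t 15.9 jig xy mm [-48.6  -0.2] z 29.7 Fjig [-1.8 -1.6] -0.3
```

```bash
python3 -m inch '[{"x":0.05,"y":0,"z":0,"roll":0,"jaw":1},{"x":0.1,"y":0,"z":0,"roll":0,"jaw":1},{"x":0.15,"y":0,"z":0,"roll":0,"jaw":1},{"x":0.2,"y":0,"z":0,"roll":0,"jaw":1},{"x":0.2,"y":0,"z":0,"roll":0,"jaw":1},{"x":0.2,"y":0,"z":0,"roll":0,"jaw":1},{"x":0.2,"y":0,"z":0,"roll":0,"jaw":1},{"x":0.2,"y":0,"z":0,"roll":0,"jaw":1}]'
python3 j.py
```

```text
time_s: 16.57
tool_pos: [0.5519, -0.3221, 0.0297]
tool_rot: [0.0, 0.998, 0.07, 0.0]
ft_force: [-1.9, -2.7, 0.5]
gripper_width: 0.0003
finger_force: 1.5
t 16.57 jig xy mm [-46.6  -0.2] z 29.7 Fjig [-2.3 -2.4] 0.5
```

```bash
python3 -m inch '[{"x":0.05,"y":0,"z":0,"roll":0,"jaw":1},{"x":0.1,"y":0,"z":0,"roll":0,"jaw":1},{"x":0.15,"y":0,"z":0,"roll":0,"jaw":1},{"x":0.2,"y":0,"z":0,"roll":0,"jaw":1},{"x":0.25,"y":0,"z":0,"roll":0,"jaw":1},{"x":0.25,"y":0,"z":0,"roll":0,"jaw":1},{"x":0.25,"y":0,"z":0,"roll":0,"jaw":1},{"x":0.25,"y":0,"z":0,"roll":0,"jaw":1}]'
python3 j.py
```

```text
time_s: 17.23
tool_pos: [0.5544, -0.3218, 0.0297]
tool_rot: [0.0, 0.998, 0.07, 0.0]
ft_force: [-3.3, -2.2, -1.2]
gripper_width: 0.0004
finger_force: 1.5
t 17.23 jig xy mm [-44.   -0.2] z 29.7 Fjig [-3.5 -1.7] -1.2
```

```bash
python3 -m inch '[{"x":0.05,"y":0,"z":0,"roll":0,"jaw":1},{"x":0.1,"y":0,"z":0,"roll":0,"jaw":1},{"x":0.15,"y":0,"z":0,"roll":0,"jaw":1},{"x":0.2,"y":0,"z":0,"roll":0,"jaw":1},{"x":0.2,"y":0,"z":0,"roll":0,"jaw":1},{"x":0.2,"y":0,"z":0,"roll":0,"jaw":1},{"x":0.2,"y":0,"z":0,"roll":0,"jaw":1},{"x":0.2,"y":0,"z":0,"roll":0,"jaw":1}]'
python3 j.py
```

```text
time_s: 17.9
tool_pos: [0.5564, -0.3215, 0.0297]
tool_rot: [0.0, 0.998, 0.07, 0.0]
ft_force: [-1.9, -2.5, 0.9]
gripper_width: 0.0001
finger_force: 1.5
t 17.9 jig xy mm [-42.   -0.1] z 29.7 Fjig [-2.3 -2.2] 0.9
```

```bash
python3 -m inch '[{"x":0.05,"y":0,"z":0,"roll":0,"jaw":1},{"x":0.1,"y":0,"z":0,"roll":0,"jaw":1},{"x":0.15,"y":0,"z":0,"roll":0,"jaw":1},{"x":0.2,"y":0,"z":0,"roll":0,"jaw":1},{"x":0.2,"y":0,"z":0,"roll":0,"jaw":1},{"x":0.2,"y":0,"z":0,"roll":0,"jaw":1},{"x":0.2,"y":0,"z":0,"roll":0,"jaw":1},{"x":0.2,"y":0,"z":0,"roll":0,"jaw":1}]'
python3 j.py
```

```text
time_s: 18.57
tool_pos: [0.5583, -0.3212, 0.0297]
tool_rot: [0.0, 0.998, 0.07, 0.0]
ft_force: [-3.0, -2.4, -0.2]
gripper_width: 0.0004
finger_force: 1.5
t 18.57 jig xy mm [-40.1  -0.1] z 29.7 Fjig [-3.3 -1.9] -0.2
```

```bash
python3 -m inch '[{"x":0.05,"y":0,"z":0,"roll":0,"jaw":1},{"x":0.1,"y":0,"z":0,"roll":0,"jaw":1},{"x":0.1,"y":0,"z":0,"roll":0,"jaw":1},{"x":0.1,"y":0,"z":0,"roll":0,"jaw":1},{"x":0.1,"y":0,"z":0,"roll":0,"jaw":1},{"x":0.1,"y":0,"z":0,"roll":0,"jaw":1},{"x":0.1,"y":0,"z":0,"roll":0,"jaw":1},{"x":0.1,"y":0,"z":0,"roll":0,"jaw":1}]'
python3 j.py
```

```text
time_s: 19.23
tool_pos: [0.559, -0.321, 0.0296]
tool_rot: [-0.0, 0.998, 0.07, -0.0]
ft_force: [-4.4, -3.1, -0.7]
gripper_width: 0.0006
finger_force: 2.1
t 19.23 jig xy mm [-39.4  -0. ] z 29.6 Fjig [-4.8 -2.5] -0.7
```

Force is rising (4.8 N against about 2.5 N of drag), so the stop has been met. Next: back off, go over the near end and press it down.

```bash
python3 -m inch '[{"x":-0.5,"y":0,"z":0,"roll":0,"jaw":1},{"x":-1,"y":0,"z":0,"roll":0,"jaw":1},{"x":-1,"y":0,"z":-2,"roll":0,"jaw":1},{"x":-1,"y":0,"z":-3.5,"roll":0,"jaw":1},{"x":0,"y":0,"z":-3.5,"roll":0,"jaw":1},{"x":1.6,"y":0,"z":-3.5,"roll":0,"jaw":1},{"x":1.6,"y":0,"z":-3,"roll":0,"jaw":1},{"x":1.6,"y":0,"z":-2.5,"roll":0,"jaw":1}]'
python3 -m inch '[{"x":0,"y":0,"z":0.05,"roll":0,"jaw":1},{"x":0,"y":0,"z":0.1,"roll":0,"jaw":1},{"x":0,"y":0,"z":0.2,"roll":0,"jaw":1},{"x":0,"y":0,"z":0.3,"roll":0,"jaw":1},{"x":0,"y":0,"z":0.4,"roll":0,"jaw":1},{"x":0,"y":0,"z":0.5,"roll":0,"jaw":1},{"x":0,"y":0,"z":0.5,"roll":0,"jaw":1},{"x":0,"y":0,"z":0.5,"roll":0,"jaw":1}]'
python3 j.py
```

```text
time_s: 19.9
tool_pos: [0.5759, -0.3184, 0.054]
tool_rot: [0.0, 0.998, 0.07, 0.0]
ft_force: [0.2, 0.6, -1.7]
gripper_width: 0.0005
finger_force: 0.0
time_s: 20.57
tool_pos: [0.5751, -0.3189, 0.0497]
tool_rot: [0.0, 0.998, 0.07, 0.0]
ft_force: [-0.5, 0.2, -0.5]
gripper_width: 0.0004
finger_force: 0.0
t 20.57 jig xy mm [-23.2  -0.2] z 49.7 Fjig [-0.5  0.3] -0.5
```

```bash
python3 -m inch '[{"x":0,"y":0,"z":0.05,"roll":0,"jaw":1},{"x":0,"y":0,"z":0.1,"roll":0,"jaw":1},{"x":0,"y":0,"z":0.15,"roll":0,"jaw":1},{"x":0,"y":0,"z":0.2,"roll":0,"jaw":1},{"x":0,"y":0,"z":0.25,"roll":0,"jaw":1},{"x":0,"y":0,"z":0.3,"roll":0,"jaw":1},{"x":0,"y":0,"z":0.3,"roll":0,"jaw":1},{"x":0,"y":0,"z":0.3,"roll":0,"jaw":1}]'
python3 j.py
```

```text
time_s: 21.23
tool_pos: [0.5752, -0.3188, 0.0474]
tool_rot: [0.0, 0.998, 0.07, 0.0]
ft_force: [-1.5, 0.4, 6.5]
gripper_width: 0.0004
finger_force: 3.1
t 21.23 jig xy mm [-23.   -0.1] z 47.4 Fjig [-1.4  0.6] 6.5
```

```bash
python3 -m inch '[{"x":0,"y":0,"z":0.05,"roll":0,"jaw":1},{"x":0,"y":0,"z":0.1,"roll":0,"jaw":1},{"x":0,"y":0,"z":0.12,"roll":0,"jaw":1},{"x":0,"y":0,"z":0.12,"roll":0,"jaw":1},{"x":0,"y":0,"z":0.12,"roll":0,"jaw":1},{"x":0,"y":0,"z":0.12,"roll":0,"jaw":1},{"x":0,"y":0,"z":0.12,"roll":0,"jaw":1},{"x":0,"y":0,"z":0.12,"roll":0,"jaw":1}]'
python3 j.py
python3 -m inch '[{"x":0,"y":0,"z":-1,"roll":0,"jaw":1},{"x":0,"y":0,"z":-1.5,"roll":0,"jaw":1},{"x":-1.5,"y":0,"z":-1.5,"roll":0,"jaw":1},{"x":-3,"y":0,"z":-1.5,"roll":0,"jaw":1},{"x":-3,"y":0,"z":0.5,"roll":0,"jaw":1},{"x":-3,"y":0,"z":2,"roll":0,"jaw":1},{"x":-2.5,"y":0,"z":2,"roll":0,"jaw":1},{"x":-2.3,"y":0,"z":2,"roll":0,"jaw":1}]'
python3 j.py
```

```text
time_s: 21.9
tool_pos: [0.5753, -0.3189, 0.0473]
tool_rot: [0.0, 0.998, 0.07, 0.0]
ft_force: [-4.6, 4.3, 14.8]
gripper_width: 0.0005
finger_force: 7.4
t 21.9 jig xy mm [-22.9  -0.2] z 47.3 Fjig [-3.9  4.9] 14.8
time_s: 22.57
tool_pos: [0.5526, -0.3217, 0.0245]
tool_rot: [-0.001, 0.998, 0.07, -0.001]
ft_force: [0.5, 0.3, -0.6]
gripper_width: 0.0004
finger_force: 0.0
t 22.57 jig xy mm [-45.9   0.2] z 24.5 Fjig [0.6 0.2] -0.6
```

It is solid at z 47.3 mm under 15 N, so the block is flat. Pushing home gently.

```bash
python3 -m inch '[{"x":0.1,"y":0,"z":0,"roll":0,"jaw":1},{"x":0.2,"y":0,"z":0,"roll":0,"jaw":1},{"x":0.3,"y":0,"z":0,"roll":0,"jaw":1},{"x":0.4,"y":0,"z":0,"roll":0,"jaw":1},{"x":0.5,"y":0,"z":0,"roll":0,"jaw":1},{"x":0.55,"y":0,"z":0,"roll":0,"jaw":1},{"x":0.6,"y":0,"z":0,"roll":0,"jaw":1},{"x":0.6,"y":0,"z":0,"roll":0,"jaw":1}]'
python3 j.py
```

```text
time_s: 23.23
tool_pos: [0.5583, -0.3212, 0.0256]
tool_rot: [0.0, 0.998, 0.07, 0.0]
ft_force: [-0.3, -1.6, 0.8]
gripper_width: 0.0003
finger_force: 0.0
t 23.23 jig xy mm [-40.1  -0.2] z 25.6 Fjig [-0.5 -1.5] 0.8
```

```bash
python3 -m inch '[{"x":0.05,"y":0,"z":0,"roll":0,"jaw":1},{"x":0.1,"y":0,"z":0,"roll":0,"jaw":1},{"x":0.1,"y":0,"z":0,"roll":0,"jaw":1},{"x":0.1,"y":0,"z":0,"roll":0,"jaw":1},{"x":0.1,"y":0,"z":0,"roll":0,"jaw":1},{"x":0.1,"y":0,"z":0,"roll":0,"jaw":1},{"x":0.1,"y":0,"z":0,"roll":0,"jaw":1},{"x":0.1,"y":0,"z":0,"roll":0,"jaw":1}]'
python3 j.py
```

```text
time_s: 23.9
tool_pos: [0.5591, -0.3211, 0.0254]
tool_rot: [-0.0, 0.998, 0.07, -0.0]
ft_force: [-1.1, -1.0, 1.5]
gripper_width: 0.0005
finger_force: 0.9
t 23.9 jig xy mm [-39.3  -0.1] z 25.4 Fjig [-1.2 -0.9] 1.5
```

```bash
python3 -m inch '[{"x":0.05,"y":0,"z":0,"roll":0,"jaw":1},{"x":0.1,"y":0,"z":0,"roll":0,"jaw":1},{"x":0.1,"y":0,"z":0,"roll":0,"jaw":1},{"x":0.1,"y":0,"z":0,"roll":0,"jaw":1},{"x":0.1,"y":0,"z":0,"roll":0,"jaw":1},{"x":0.1,"y":0,"z":0,"roll":0,"jaw":1},{"x":0.1,"y":0,"z":0,"roll":0,"jaw":1},{"x":0.1,"y":0,"z":0,"roll":0,"jaw":1}]'
python3 j.py
```

```text
time_s: 24.57
tool_pos: [0.5596, -0.321, 0.0254]
tool_rot: [-0.0, 0.998, 0.07, -0.001]
ft_force: [-5.5, -1.4, 3.8]
gripper_width: 0.0007
finger_force: 2.5
t 24.57 jig xy mm [-38.8  -0.1] z 25.4 Fjig [-5.7 -0.6] 3.8
```

```bash
python3 -m inch '[{"x":0.05,"y":0,"z":0,"roll":0,"jaw":1},{"x":0.1,"y":0,"z":0,"roll":0,"jaw":1},{"x":0.1,"y":0,"z":0,"roll":0,"jaw":1},{"x":0.1,"y":0,"z":0,"roll":0,"jaw":1},{"x":0.1,"y":0,"z":0,"roll":0,"jaw":1},{"x":0.1,"y":0,"z":0,"roll":0,"jaw":1},{"x":0.1,"y":0,"z":0,"roll":0,"jaw":1},{"x":0.1,"y":0,"z":0,"roll":0,"jaw":1}]'
python3 j.py
```

```text
time_s: 25.23
tool_pos: [0.5602, -0.3209, 0.0255]
tool_rot: [-0.0, 0.998, 0.07, -0.001]
ft_force: [-5.7, -1.8, 3.8]
gripper_width: 0.0005
finger_force: 3.2
t 25.23 jig xy mm [-38.2  -0.1] z 25.5 Fjig [-5.9 -1. ] 3.8
```

```bash
python3 -m inch '[{"x":0.05,"y":0,"z":0,"roll":0,"jaw":1},{"x":0.1,"y":0,"z":0,"roll":0,"jaw":1},{"x":0.1,"y":0,"z":0,"roll":0,"jaw":1},{"x":0.1,"y":0,"z":0,"roll":0,"jaw":1},{"x":0.1,"y":0,"z":0,"roll":0,"jaw":1},{"x":0.1,"y":0,"z":0,"roll":0,"jaw":1},{"x":0.1,"y":0,"z":0,"roll":0,"jaw":1},{"x":0.1,"y":0,"z":0,"roll":0,"jaw":1}]'
python3 j.py
```

```text
time_s: 25.9
tool_pos: [0.5608, -0.3208, 0.0255]
tool_rot: [-0.0, 0.998, 0.07, -0.001]
ft_force: [-7.9, -2.4, 5.4]
gripper_width: 0.0003
finger_force: 4.1
t 25.9 jig xy mm [-37.6  -0.1] z 25.5 Fjig [-8.1 -1.3] 5.4
```

About 5 N is on the stop (2 mm of tip compression, 8.1 N total less drag). Withdraw and check.

```bash
python3 -m inch '[{"x":-0.2,"y":0,"z":0,"roll":0,"jaw":1},{"x":-0.5,"y":0,"z":0,"roll":0,"jaw":1},{"x":-1.5,"y":0,"z":0,"roll":0,"jaw":1},{"x":-3,"y":0,"z":-2,"roll":0,"jaw":1},{"x":-5,"y":0,"z":-5,"roll":0,"jaw":1},{"x":-7,"y":0,"z":-8,"roll":0,"jaw":1},{"x":-9,"y":0,"z":-11,"roll":0,"jaw":1},{"x":-9,"y":0,"z":-11,"roll":0,"jaw":1}]'
python3 - <<'E'
from h import *
c=cams.capture('side'); w=cams.capture('wrist'); s=c['frame'][200:280,270:410,::-1]
o=np.zeros((600,800,3),np.uint8); o[:250,:400]=cv2.resize(w['frame'][:,:,::-1],(400,250)); o[200:600,100:800]=cv2.resize(s,(700,400),interpolation=cv2.INTER_CUBIC)
cv2.imwrite('pics/g.png',o)
for n,c in (('s',c),('w',w)):
    for t in ('wood_block','sanding_block'):
        for r in spot_point(c,t)[:1]: print(n,t,r['p'],at(c,r['position'],.009 if t[0]=='w' else 0).round(4))
E
```

```text
time_s: 26.57
tool_pos: [0.4722, -0.3349, 0.1404]
tool_rot: [0.002, 0.998, 0.069, 0.002]
ft_force: [0.1, -1.4, 0.4]
gripper_width: 0.0006
finger_force: 0.0
s sanding_block 0.72 [ 0.4665 -0.0913  0.    ]
w wood_block 0.87 [ 0.6294 -0.3176  0.009 ]
w sanding_block 0.61 [ 0.4672 -0.0993  0.    ]
```

View pics/g.png

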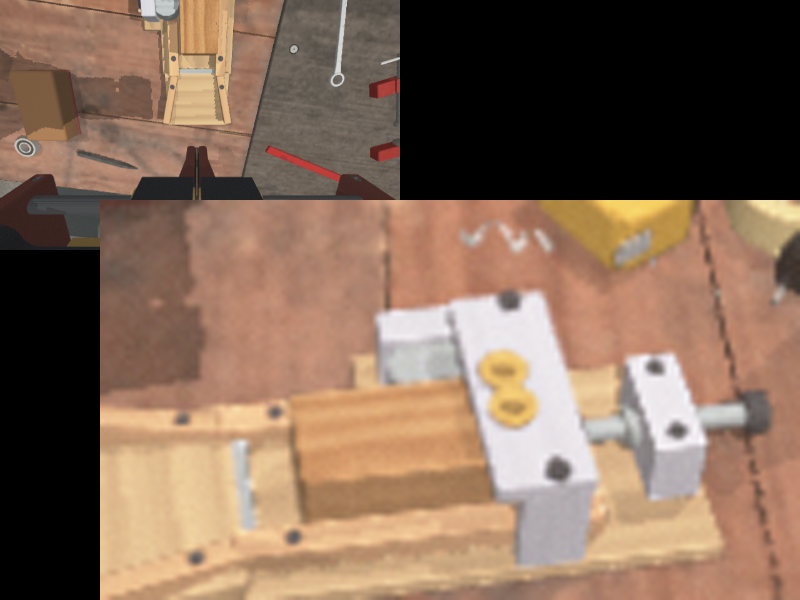

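The block lies flat and straight behind the lip, near end at picture (295,455), tip end hidden under the plate. The sanding block has not moved, and the arm is clear.

```bash
python3 -c "
from station import job; print(job.job_done())"
```

```text
the job is handed in; nothing more can be done
None
```

The wooden block is in the drilling jig, flat and straight behind the lip. I pushed it onto the stop with an estimated 5 N and released it; the sanding block was not touched, and the job is handed in at about 27 s of robot time, with no verdict returned.

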